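# Overhead mirror for the compass camera

## Robot

A 7-joint arm with a two-finger parallel gripper is mounted at the origin on the work surface. World frame = base frame: x ahead of the robot, y to its left, z up, the work surface at z = 0. Lengths are in m, angles in rad, forces in N, time in s.
With the tool pointing down it reaches from about 0.4 to 0.9 m from the base axis. Payload 5.5 kg.
Tool frame: the origin (TCP) lies at the centre of the arm's flange, where the gripper is bolted on; the fingertips stand 178 mm ahead of it and the grasp point (between the pads) lies 159 mm ahead of it (robot.nose_length is the distance from the TCP to the fingertips, in m); z points along the fingers, y is the line along which they close (so a half turn about z gives the same grasp; the last joint's range is limited). The gripper opens to 92 mm and grips with 3 to 60 N. Pads are 19 mm wide; open, the fingers measure 130 mm over their backs; the gripper's body (75 mm by 190 mm) begins 47 mm behind the grasp point.
Start: joints at [1.376, 0.501, -0.427, 1.55, 0.221, 1.138, -0.21], TCP at [0.287, -0.583, 0.405] pointing down, gripper open.
Joint ranges: [-2.88, 2.88], [-0.31, 2.03], [-1.54, 1.56], [0.2, 2.42], [-1.41, 4.55], [0.19, 2.02], [-2.57, 2.57]. Speed limits (rad/s): [2.57, 2.57, 3.14, 3.14, 3.14, 3.14, 3.14].

## Interface

Orientations are given as a unit quaternion [x, y, z, w].
In Python, from bench import read_state, get_image, camera_info, ticket, robot gives the robot as it stands. The module is installed in compiled form; this text tells all that it offers.
- The arm moves only by the tool move_arm, never from a script. Its argument "rows" is one flat list of numbers, 6 for each row, row after row: the shift along the tool's x, y, z in mm, then the turn, a rotation vector about the tool's x, y, z in degrees. A call has 1 to 12 rows; each row is the pose to reach, as a shift and turn from the pose commanded when the call began, along the tool's axes at that moment; what a row does not reach only later rows make up. A row lasts 1/10 s, in which the tool goes at most 50 mm and 8.59 degrees, less where a joint would pass 70% of its speed; a pose out of reach is approached as far as the arm can. A call with a gripper value outside its range is refused whole. "grip" is the opening, from 0 (shut) to 1 (fully open), set as the call begins (left out, the last holds). The fingers move at their own pace and stop on an object; "squeeze" is the grip in N (left out, the last holds). Time passes only in rows, so rows that repeat a pose let the fingers close. It gives the time, the measured TCP pose, the force, the opening and the grip force at its end, in the units of the state.
- read_state(): the state, without advancing time (a new reading comes with each control period).
- get_image(name): name is "side" or "top"; returns the picture (384x512x3 uint8, red, green, blue); there is no depth.
- camera_info(name): a dict with "vfov" (degrees; the focal length in pixels is half the picture's height over the tangent of half this angle, whatever the lens; pixels are square), "cx", "cy" (the principal point, pixels), "world_to_cam" (4x4, takes a point from world to camera coordinates). Camera axes: x right, y up, looking along -z (the intrinsics and any distortion apply to the point x, -y, -z); pixel columns grow to the right and rows downward; lengths in m; the calibration is good to about 2 mm. A picture is of the moment at which its call begins. camera_info takes no time and is no camera call.
- ticket.close_job(): hands the job in; it is judged then, once.
The state is a dict: "time_s": time; "q": joint angles; "qvel": joint speeds; "joint_torque": joint torques, N m; "tcp_pos": TCP position; "orientation": TCP orientation; "force": force on the tool from outside, world axes, zero at the start; "moment": the same for the moment, N m; "gripper_width": opening from 0.0 (shut) to 1.0 (fully open); "grasp_force": force on a finger pad.
Only numpy, scipy, OpenCV 4.12 (cv2) and the standard library are available. Lean on these libraries where they do the work, as an engineer would, in place of code of your own. Each camera call takes 0.05 s, during which the arm holds its last target. There are 200 camera calls.

## Task

Take the mirror carrier (blue tab) off the accessory rack and hook it over the steel crossbar a good 6 cm or more to one side of the yellow tape, mirror facing the little gooseneck camera; never carry it over the compass in the air, but slide it along the bar until its hook is centred on the tape. There swing it on the bar, lower edge towards the camera, until the camera sees the red hub of the compass in the middle of the mirror. Finish still gripping the tab and holding that angle, the hook resting over the bar, and leave the other carriers, the compass and the camera where they are.

Things in the scene. Friction and masses are not known exactly. Their poses are not given: they have to be found in the camera images.
- mirror_carrier: loose mirror carrier, 160 g: aluminium hook, blue grip tab above, black-framed mirror below; origin = hook. Own axes, hanging plumb: z up, y along its bar, x where the mirror faces. Starts on the rack's bar (12 mm thick, axis 125 mm above the bench, nearly parallel to the crossbar), facing away from the robot, among two look-alikes with red and yellow tabs, places swapped, about 80 mm apart.
- grip (a point): centre of the blue grip tab, 42 mm straight above the hook point (carrier's z). Tab: 10 mm thick along the carrier's x, 30 mm wide along y, 50 mm tall. The saddle under it (30 mm along x, 26 mm along y) begins 30 mm below. The carrier is 70 mm long along x, 60 mm along y and reaches 95 mm below the hook point. Best pinched from above across the 10 mm thickness, which holds the angle firmly.
- hook (a point): hook point: the axis of the 12 mm bar when the hook sits on it. Slot 20 mm wide along x between a short lip on the mirror's side (down to 12 mm below) and the long strap; the mirror's frame closes it underneath, starting 50 mm below. So the bar enters from the mirror's side, under the lip: to unhook raise 31 mm, then back off 60 mm against x; to hook, the reverse. Let go, it swings to plumb.
- mirror (a point): centre of the glass face (62 x 52 mm): 5.9 mm along the carrier's x and 75.0 mm below the hook point. x axis: straight out of the glass; y axis: the carrier's y. Hanging plumb, the glass faces 60 degrees below level towards the carrier's x; each degree of swing about the bar, lower edge towards the camera, brings the face up by one degree.
- mark (a point): centre of the 10 mm wide yellow tape, on the crossbar's axis, 260 mm above the bench. Axes: y along the bar, x level, square to the bar, away from the robot towards the camera, z up. Lens, tape and compass hub lie in one upright plane square to the bar. The carrier's x must end pointing to this side.
- bar (a point): middle of the crossbar, on its axis, 260 mm above the bench; axes as mark. A 12 mm steel rod along y, held 190 mm either side of here by boss heads on two retort stands; their 12 mm uprights, 18 mm to the camera's side, rise to 342 mm. The bar between is free. The tape lies from 70 mm on the -y side of here to 30 mm on the +y side; the rack stands off the +y end.
- hub (a point): the marker: top of the red hub at the centre of the flat black compass (76 mm across, white dial, red needle), 26 mm above the bench; loose, from 10 mm on the robot's side of the bar to 110 mm on the camera's side. Plain law of reflection: the lens sees it in mid-mirror when the normal at the mirror's centre halves the angle between the directions from there to hub and to lens.
- lens (a point): the lens of the gooseneck camera, on the front of its small black head, 195 mm above the bench, 220 to 260 mm beyond the bar and facing it; the camera's weighted foot is loose on the bench.
- lens_grip (a point): centre of the red tab of the lens carrier on the rack (a bystander, same hook and tab as the mirror carrier).
- screen_grip (a point): centre of the yellow tab of the white-screen carrier on the rack (a bystander, same hook and tab).

How it is judged:
On the way:
1. the mirror carrier is hooked over the crossbar, its hook at least 60 mm along the bar from the tape (x of hook in the frame of mark between -0.007 and 0.007 m and z of hook in the frame of mark between -0.007 and 0.007 m and (y of hook in the frame of mark above 0.06 m or y of hook in the frame of mark below -0.06 m) and y of hook in the frame of bar between -0.172 and 0.172 m), for 0.2 s.
At the end, for the whole second after the job is handed in: Hook over the crossbar (hook point within 7 mm of its axis) and within 12 mm of the tape along it; mirror facing the camera, square within 0.08 rad, its swing within about 0.05 rad of showing the hub in mid-mirror to the lens; fingers gripping the carrier (over 1 N); carrier still (x of hook in the frame of mark between -0.007 and 0.007 m and z of hook in the frame of mark between -0.007 and 0.007 m and y of hook in the frame of mark between -0.012 and 0.012 m and x of lens in the frame of mirror above 0.1 m and angle between the y axis of mirror and the y axis of mark, either way round below 0.08 rad and ((x of hub in the frame of mark between -0.02 and -0.01 m and angle between mirror's own x axis and vertical between 2.3921 and 2.4921 rad) or (x of hub in the frame of mark between -0.01 and 0 m and angle between mirror's own x axis and vertical between 2.368 and 2.468 rad) or (x of hub in the frame of mark between 0 and 0.01 m and angle between mirror's own x axis and vertical between 2.3438 and 2.4438 rad) or (x of hub in the frame of mark between 0.01 and 0.02 m and angle between mirror's own x axis and vertical between 2.3196 and 2.4196 rad) or (x of hub in the frame of mark between 0.02 and 0.03 m and angle between mirror's own x axis and vertical between 2.2955 and 2.3955 rad) or (x of hub in the frame of mark between 0.03 and 0.04 m and angle between mirror's own x axis and vertical between 2.2715 and 2.3715 rad) or (x of hub in the frame of mark between 0.04 and 0.05 m and angle between mirror's own x axis and vertical between 2.2479 and 2.3479 rad) or (x of hub in the frame of mark between 0.05 and 0.06 m and angle between mirror's own x axis and vertical between 2.2246 and 2.3246 rad) or (x of hub in the frame of mark between 0.06 and 0.07 m and angle between mirror's own x axis and vertical between 2.2019 and 2.3019 rad) or (x of hub in the frame of mark between 0.07 and 0.08 m and angle between mirror's own x axis and vertical between 2.1797 and 2.2797 rad) or (x of hub in the frame of mark between 0.08 and 0.09 m and angle between mirror's own x axis and vertical between 2.1582 and 2.2582 rad) or (x of hub in the frame of mark between 0.09 and 0.1 m and angle between mirror's own x axis and vertical between 2.1374 and 2.2374 rad) or (x of hub in the frame of mark between 0.1 and 0.11 m and angle between mirror's own x axis and vertical between 2.1174 and 2.2174 rad) or (x of hub in the frame of mark between 0.11 and 0.12 m and angle between mirror's own x axis and vertical between 2.0981 and 2.1981 rad) or (x of hub in the frame of mark between 0.12 and 0.13 m and angle between mirror's own x axis and vertical between 2.0796 and 2.1796 rad)) and contact force between mirror_carrier and the fingers above 1 N and linear speed of mirror_carrier below 0.02 m/s and angular speed of mirror_carrier below 0.15 rad/s); the arm keeps its last pose, push and grip.
It fails at once if the mirror carrier is in the air above the compass: its hook more than 20 mm above the bar within 45 mm of the tape along the bar and 90 mm across it (y of hook in the frame of mark between -0.045 and 0.045 m and x of hook in the frame of mark between -0.09 and 0.09 m and z of hook in the frame of mark above 0.02 m).
It fails at once if the compass or the camera is pushed more than 10 mm (distance of any of hub, lens from where it was at the start of the episode above 0.01 m).
It fails at once if another carrier on the rack is displaced by more than 30 mm (distance of any of lens_grip, screen_grip from where it was at the start of the episode above 0.03 m).
It also fails if it takes over 51 s, if anything falls off the work surface, if the arm or the gripper's body presses on something with over 40 N, if the wrist force passes 120 N, or if a joint passes its speed limit or range.

## Working session

There is one attempt and no reset: what is moved stays moved. The work goes in short steps, Python scripts to look and compute and a tool call to move; the robot and the scene stay as the last step left them, time stands still between calls to the robot, and variables do not carry over. Pictures are saved under pics/ and viewed, at most 10 in all, crops included, and the job is handed in when it is done.

Besides the shell and the picture viewer there is one more tool, called as a command line: name --argument value ..., lists and objects as JSON in quotes. move_arm: Moves the arm, as the interface text tells. Its arguments: {"type":"object","properties":{"rows":{"type":"array"},"grip":{"type":"number"},"squeeze":{"type":"number"}},"required":["rows"]}

```bash
mkdir -p pics; python3 - <<'E'
from bench import *
import cv2
s=read_state();print(s)
for n in("side","top"):
    i=get_image(n);cv2.imwrite(f"pics/{n}0.png",i[:,:,::-1]);c=camera_info(n);print(n,c)
E
```

```text
{'time_s': 0.0, 'q': array([ 1.3762171 ,  0.5018495 , -0.42678626,  1.55144649,  0.22079508,
        1.13832872, -0.210315  ]), 'qvel': array([-0.00051601,  0.00029312,  0.00068947, -0.00118191, -0.0011292 ,
        0.0002833 , -0.00118324]), 'joint_torque': array([ 1.02445356e-03, -5.66591370e+01, -5.81569612e+00, -2.79114264e+01,
       -6.88389363e-02,  3.06222530e-02,  1.91469803e-04]), 'tcp_pos': array([ 0.28706005, -0.58277645,  0.40367802]), 'orientation': array([ 9.73914746e-01,  2.26912080e-01, -1.93399866e-04, -9.68876704e-04]), 'force': array([-0.4899027 ,  0.30293941,  0.46594739]), 'moment': array([0.0012573 , 0.01055996, 0.03695638]), 'grasp_force': 0.0, 'gripper_width': 0.9977155788936565}
side {'vfov': 45.001683018605426, 'cx': 254.51177803713057, 'cy': 195.9019406190527, 'world_to_cam': array([[-0.95940399, -0.28148185,  0.01766212,  0.62839666],
       [ 0.20840209, -0.6653376 ,  0.71686432, -0.2010345 ],
       [-0.19003302,  0.69144331,  0.69698895, -1.11382283],
       [ 0.        ,  0.        ,  0.        ,  1.        ]])}
top {'vfov': 55.64392140334162, 'cx': 258.6083400641664, 'cy': 190.91264997437392, 'world_to_cam': array([[ 7.63472642e-04, -9.99743879e-01,  2.26184137e-02,
         7.77859807e-02],
       [ 9.85119798e-01,  4.63928987e-03,  1.71806462e-01,
        -6.59066732e-01],
       [-1.71867392e-01,  2.21506776e-02,  9.84871031e-01,
        -9.84291819e-01],
       [ 0.00000000e+00,  0.00000000e+00,  0.00000000e+00,
         1.00000000e+00]])}
```

View pics/side0.png

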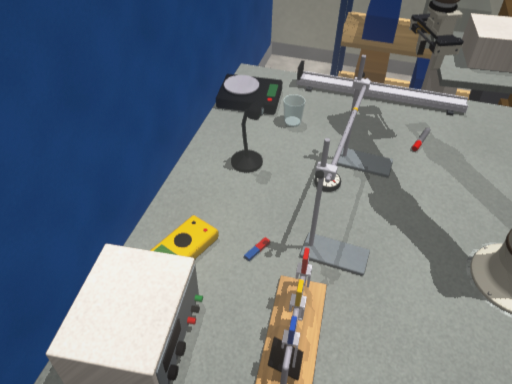

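View pics/top0.png

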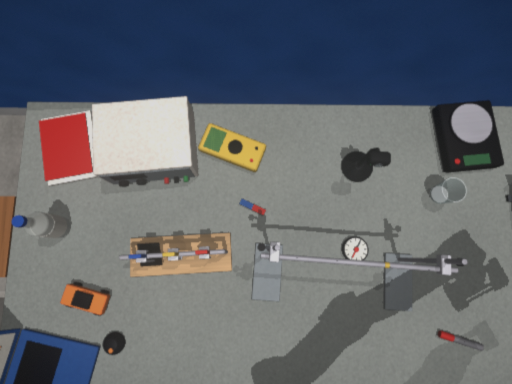

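The side view shows the rack at the bottom (blue tab ~(293,325)), compass (329,180), tape ~(356,108) and camera head (253,113). The top view shows blue tab (138,257), tape (387,265), hub (355,249) and camera head (380,157).

```bash
cat > h.py <<'E'
import numpy as np, cv2
from bench import *
def cam(n):
    c=camera_info(n);M=c["world_to_cam"];f=192/np.tan(np.radians(c["vfov"]/2));return M[:3,:3],M[:3,3],f,c["cx"],c["cy"]
def ray(n,u,v):
    R,t,f,cx,cy=cam(n);d=R.T@np.array([(u-cx)/f,-(v-cy)/f,-1]);return -R.T@t,d/np.linalg.norm(d)
def plane(n,u,v,z):
    o,d=ray(n,u,v);return o+d*(z-o[2])/d[2]
def proj(n,p):
    R,t,f,cx,cy=cam(n);q=R@np.asarray(p)+t;return np.array([cx+f*q[0]/-q[2],cy-f*q[1]/-q[2]])
def tri(a,b): # side px, top px
    o1,d1=ray("side",*a);o2,d2=ray("top",*b)
    A=np.c_[d1,-d2];s=np.linalg.lstsq(A,o2-o1,rcond=None)[0];p=o1+s[0]*d1;q=o2+s[1]*d2
    return (p+q)/2,np.linalg.norm(p-q)
RNG={"blue":((105,130,60),(130,255,255)),"yellow":((22,120,90),(34,255,255)),"red":((0,150,70),(6,255,255))}
def blobs(im,col,box=None,amin=3):
    h=cv2.cvtColor(im,cv2.COLOR_RGB2HSV);m=cv2.inRange(h,*RNG[col])
    if col=="red": m|=cv2.inRange(h,(174,150,70),(180,255,255))
    if box: k=np.zeros_like(m);x0,y0,x1,y1=box;k[y0:y1,x0:x1]=255;m&=k
    n,l,s,c=cv2.connectedComponentsWithStats(m)
    return [(np.round(c[i],1).tolist(),s[i].tolist()) for i in range(1,n) if s[i][4]>=amin]
E
python3 - <<'E'
from h import *
np.set_printoptions(precision=4,suppress=True)
I={n:cv2.imread(f"pics/{n}0.png")[:,:,::-1].copy() for n in("side","top")}
for c in RNG:
    print(c,"side",blobs(I["side"],c,(225,75,390,384)));print(c,"top",blobs(I["top"],c,(115,225,470,285)))
# big crops
a=cv2.resize(I["top"][225:285,110:240],None,fx=6,fy=6,interpolation=3)
b=cv2.resize(I["top"][225:285,250:380],None,fx=6,fy=6,interpolation=3)
cv2.imwrite("pics/c1.png",a[:,:,::-1])
s=cv2.resize(I["side"][240:384,250:340],None,fx=4,fy=4,interpolation=3)
t=cv2.resize(I["side"][60:204,230:380],None,fx=4,fy=4,interpolation=3)[:, :440+0] if 0 else cv2.resize(I["side"][95:239,225:335],None,fx=4,fy=4,interpolation=3)
cv2.imwrite("pics/c2.png",np.hstack([s,t])[:,:,::-1])
E
```

```text
blue side [([251.5, 252.4], [245, 247, 14, 12, 76]), ([292.7, 323.6], [290, 316, 7, 16, 71])]
blue top [([134.2, 255.9], [129, 255, 12, 3, 32])]
yellow side [([355.6, 108.5], [353, 108, 5, 3, 8]), ([299.2, 290.7], [296, 279, 8, 27, 113])]
yellow top [([168.8, 254.0], [163, 252, 13, 5, 38]), ([387.0, 265.0], [386, 263, 3, 5, 15])]
red side [([269.3, 99.0], [267, 98, 5, 3, 13]), ([262.0, 243.0], [256, 238, 13, 11, 65]), ([305.7, 253.7], [303, 248, 6, 12, 51])]
red top [([356.0, 249.0], [355, 248, 3, 3, 9]), ([200.9, 251.8], [196, 251, 12, 3, 28])]
```

View pics/c1.png

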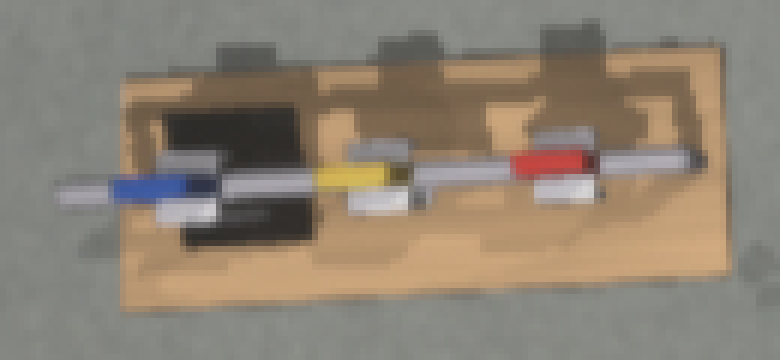

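View pics/c2.png

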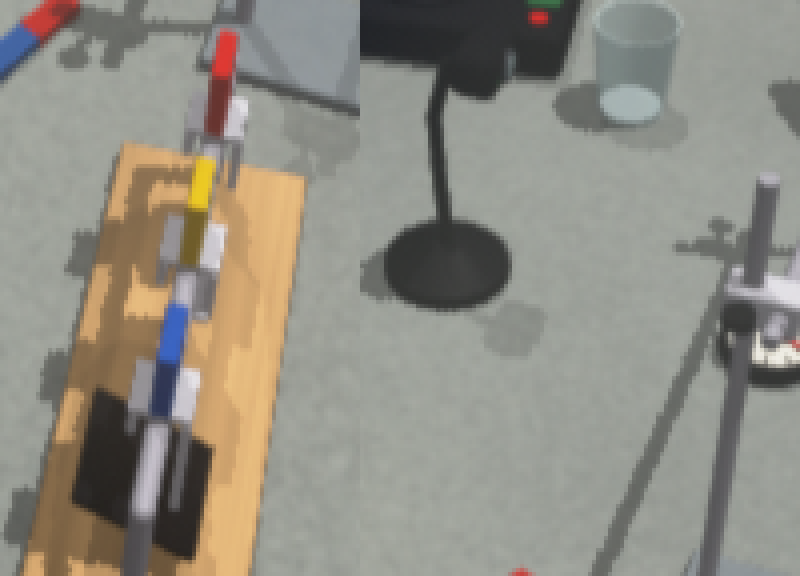

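The crops show the black-framed mirror carrier with the blue tab at the outer (+y) end. Its strap is on the robot side and its mirror faces +x. The blue tab's top face is at top px (134,256), with the bar running through below.

```bash
python3 - <<'E'
from h import *
np.set_printoptions(precision=4,suppress=True)
I={n:cv2.imread(f"pics/{n}0.png")[:,:,::-1].copy() for n in("side","top")}
print("cams",ray("side",0,0)[0],ray("top",0,0)[0])
for k,p in dict(blue=(134.2,255.9),yel=(168.2,253.7),red=(200.9,251.8)).items(): print(k,plane("top",*p,.192))
print("blue side topface", plane("side",250+171/4-.5,240+334/4-.5,.192))
print("blue ends", plane("top",128.0,256.2,.192),plane("top",140.5,255.5,.192))
print("tape",plane("top",387,265,.264),plane("side",355.6,108.5,.262),tri((355.6,108.5),(387,265)))
print("hub",plane("top",356,249,.026))
# compass ellipse: non-floor dark+white
g=cv2.cvtColor(I["top"],cv2.COLOR_RGB2GRAY)
hs=cv2.cvtColor(I["top"],cv2.COLOR_RGB2HSV)
m=(g[232:262,338:372]<45).astype(np.uint8)
ys,xs=np.nonzero(m);print("dark",xs.min()+338,xs.max()+338,ys.min()+232,ys.max()+232)
w=(g[232:262,338:372]>190);ys,xs=np.nonzero(w);print("white",xs.min()+338,xs.max()+338,ys.min()+232,ys.max()+232)
# bar line
pts=[]
for u in list(range(292,340))+list(range(395,435)):
    col=g[255:275,u].astype(float);w=np.clip(col-145,0,None)
    if w.sum()>20: pts.append((u,255+(w*np.arange(20)).sum()/w.sum()))
pts=np.array(pts);l=cv2.fitLine(pts.astype(np.float32),cv2.DIST_HUBER,0,.01,.01).ravel();print("line",l,len(pts))
f=lambda u:l[3]+(u-l[2])*l[1]/l[0]
for u in(290,387,430):print(u,f(u),plane("top",u,f(u),.263))
print(g[255:275,310],g[255:275,420])
# bosses in top
bo=cv2.resize(I["top"][225:285,330:470],None,fx=5,fy=5,interpolation=3);bo2=cv2.resize(I["top"][225:285,250:390],None,fx=5,fy=5,interpolation=3)
cv2.imwrite("pics/c3.png",np.vstack([bo2,bo])[:,:,::-1])
# rack bar line
pts=[]
for u in list(range(148,160))+list(range(180,193))+list(range(212,222)):
    col=g[245:262,u].astype(float);s=hs[245:262,u,1];w=np.clip(80.-s,0,None);pts.append((u,245+(w*np.arange(17)).sum()/w.sum()))
l=cv2.fitLine(np.array(pts,np.float32),cv2.DIST_HUBER,0,.01,.01).ravel();f=lambda u:l[3]+(u-l[2])*l[1]/l[0]
for u in(140,180,220):print("rack",u,f(u),plane("top",u,f(u),.129))
E
```

```text
cams [0.4331 0.8133 0.9093] [0.48   0.1026 1.0809]
blue [0.4762 0.3796 0.192 ]
yel [0.4815 0.2991 0.192 ]
red [0.486  0.2212 0.192 ]
blue side topface [0.4772 0.3856 0.192 ]
blue ends [0.4755 0.3943 0.192 ] [0.4772 0.3647 0.192 ]
tape [ 0.457  -0.2008  0.264 ] [ 0.4564 -0.2057  0.262 ] (array([ 0.4567, -0.2004,  0.2654]), np.float64(0.0007833869831979538))
hub [ 0.4955 -0.2019  0.026 ]Traceback (most recent call last):
  File "<stdin>", line 14, in <module>
    return umr_minimum(a, axis, None, out, keepdims, initial, where)
ValueError: zero-size array to reduction operation minimum which has no identity
```

```bash
python3 - <<'E'
from h import *
np.set_printoptions(precision=4,suppress=True,linewidth=150)
I=cv2.imread("pics/top0.png")[:,:,::-1].copy()
g=cv2.cvtColor(I,cv2.COLOR_RGB2GRAY);hs=cv2.cvtColor(I,cv2.COLOR_RGB2HSV)
m=((g[232:264,338:373]<75)).astype(np.uint8)
n,L,s,c=cv2.connectedComponentsWithStats(m);print([(x.tolist()) for x in s[1:] if x[4]>15])
w=g[232:260,338:373]>185;ys,xs=np.nonzero(w);print("white",xs.min()+338,xs.max()+338,ys.min()+232,ys.max()+232,xs.mean()+338,ys.mean()+232)
def line(us,v0,v1):
    pts=[]
    for u in us:
        col=I[v0:v1,u].astype(float);bl=col[:,2]-col[:,1]  # bar bluish vs floor
        k=np.clip(bl-4,0,None)
        if k.sum()>15: pts.append((u,v0+(k*np.arange(v1-v0)).sum()/k.sum()))
    l=cv2.fitLine(np.array(pts,np.float32),cv2.DIST_HUBER,0,.01,.01).ravel();print(len(pts));return lambda u:l[3]+(u-l[2])*l[1]/l[0]
print(I[255:275,310].tolist())
f=line(list(range(292,340))+list(range(395,435)),255,275)
P=[plane("top",u,f(u),.264) for u in(290,387,435)];print(P,f(387));d=P[0]-P[2];print("bar yaw",np.degrees(np.arctan2(-d[0],d[1])))
f=line(list(range(148,160))+list(range(180,193))+list(range(212,222)),245,262)
P=[plane("top",u,f(u),.129) for u in(140,180,220)];print("rack",P);d=P[0]-P[2];print("rack yaw",np.degrees(np.arctan2(-d[0],d[1])))
bo=[cv2.resize(I[225:285,a:a+140],None,fx=5,fy=5,interpolation=3) for a in(250,330)]
cv2.imwrite("pics/c3.png",np.vstack(bo)[:,:,::-1])
E
```

```text
[[4, 5, 10, 22, 51]]
white 345 366 239 259 355.5019305019305 248.86872586872587
[[131, 134, 130], [118, 119, 119], [129, 127, 132], [160, 158, 165], [174, 171, 179], [160, 158, 165], [131, 130, 133], [125, 126, 124], [131, 133, 129], [132, 135, 131], [134, 137, 133], [133, 137, 132], [135, 138, 133], [135, 138, 133], [135, 138, 133], [134, 137, 132], [132, 135, 131], [131, 134, 130], [131, 134, 130], [129, 133, 128]]Traceback (most recent call last):
  File "<stdin>", line 16, in <module>
  File "<stdin>", line 14, in line
cv2.error: OpenCV(4.12.0) /io/opencv/modules/imgproc/src/linefit.cpp:618: error: (-215:Assertion failed) npoints2 >= 0 || npoints3 >= 0 in function 'fitLine'
```

```bash
python3 - <<'E'
from h import *
np.set_printoptions(precision=4,suppress=True,linewidth=150)
I=cv2.imread("pics/top0.png")[:,:,::-1].copy()
def line(us,v0,v1):
    pts=[]
    for u in us:
        col=I[v0:v1,u].astype(float);k=np.clip(col[:,2]-col[:,1]-1,0,None)
        if k.sum()>8: pts.append((u,v0+(k*np.arange(v1-v0)).sum()/k.sum()))
    p=np.array(pts);l=np.polyfit(p[:,0],p[:,1],1)
    for _ in range(3):
        r=np.abs(p[:,1]-np.polyval(l,p[:,0]));q=p[r<.6];l=np.polyfit(q[:,0],q[:,1],1)
    print(len(p),len(q));return lambda u:np.polyval(l,u)
f=line(list(range(288,342))+list(range(368,384))+list(range(392,438)),253,275)
P=np.array([plane("top",u,f(u),.264) for u in(290,387,435)]);print(P,f(387));d=P[0]-P[2];print("bar yaw",np.degrees(np.arctan2(-d[0],d[1])))
f=line(list(range(148,160))+list(range(180,193))+list(range(212,222)),245,262)
P=np.array([plane("top",u,f(u),.129) for u in(140,180,220)]);print("rack",P);d=P[0]-P[2];print("rack yaw",np.degrees(np.arctan2(-d[0],d[1])))
bo=[cv2.resize(I[225:285,a:a+140],None,fx=5,fy=5,interpolation=3) for a in(250,330)]
cv2.imwrite("pics/c3.png",np.vstack(bo)[:,:,::-1])
E
```

```text
116 107
[[ 0.4734  0.0146  0.264 ]
 [ 0.4581 -0.2009  0.264 ]
 [ 0.4506 -0.308   0.264 ]] 264.5006996171641
bar yaw -4.049508478232787
35 33
rack [[0.4756 0.3845 0.129 ]
 [0.4817 0.2829 0.129 ]
 [0.4878 0.1806 0.129 ]]
rack yaw 3.428306345341175
```

View pics/c3.png

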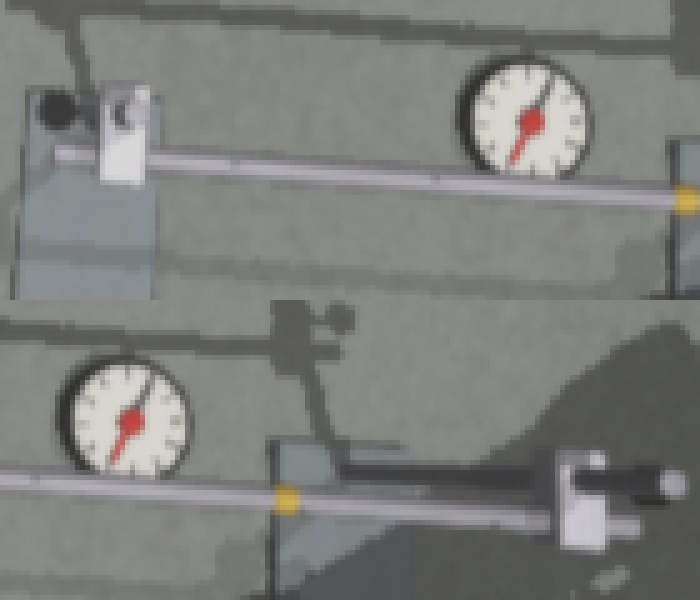

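The crop shows the bar with boss heads at about px 275 and 447 in the top view, the tape at 387 and the hub at (355.5,249). So the tape is near (0.458,-0.201), bar yaw is -4.05° and rack yaw is +3.4°. The hub sits about 38 mm camera-side of the tape, so I'll aim for a mirror angle of 2.31 rad, which is a swing of about 17.6°.

```bash
cat >> h.py <<'E'
from scipy.spatial.transform import Rotation as Ro
def Rt(yaw,swing=0): # tool: y axis along carrier x (yaw deg); swing about carrier y, lower edge to +x (top to -x)
    y=np.radians(yaw);cx=np.array([np.cos(y),np.sin(y),0]);cy=np.array([-cx[1],cx[0],0])
    M=np.c_[cy,cx,[0,0,-1.]]
    return Ro.from_rotvec(-np.radians(swing)*cy)*Ro.from_matrix(M)
def rel(p,R):
    s=read_state();R0=Ro.from_quat(s["orientation"])
    print("t",round(s["time_s"],2),"from",np.round(s["tcp_pos"],4),"rel mm/deg",np.round(R0.inv().apply(np.array(p)-s["tcp_pos"])*1e3,1),np.round((R0.inv()*R).as_rotvec(degrees=True),2))
E
python3 - <<'E'
from h import *
rel([.287,-.583,.60],Ro.from_quat(read_state()["orientation"]))
rel([.42,-.1,.60],Rt(3.43))
rel([.4765,.38,.60],Rt(3.43));rel([.4765,.38,.400],Rt(3.43))
E
```

```text
t 0.1 from [ 0.2871 -0.5828  0.4038] rel mm/deg [  -0.2   -0.2 -196.2] [0. 0. 0.]
t 0.1 from [ 0.2871 -0.5828  0.4038] rel mm/deg [ 332.6 -374.7 -195.5] [-9.00e-02 -6.00e-02 -6.72e+01]
t 0.1 from [ 0.2871 -0.5828  0.4038] rel mm/deg [ 595.5 -780.2 -194.8] [-9.00e-02 -6.00e-02 -6.72e+01]
t 0.1 from [ 0.2871 -0.5828  0.4038] rel mm/deg [ 595.5 -779.9    5.2] [-9.00e-02 -6.00e-02 -6.72e+01]
```

move_arm --rows '[0,0,-40,0,0,0,0,0,-80,0,0,0,0,0,-120,0,0,0,0,0,-160,0,0,-3,10,-10,-195,0,0,-7,30,-35,-195,0,0,-11,55,-65,-195,0,0,-15,80,-95,-195,0,0,-19,105,-125,-195,0,0,-23,130,-155,-195,0,0,-27,155,-180,-195,0,0,-31,180,-205,-195,0,0,-35]' --grip 1 --squeeze 30

```text
time_s: 1.3
tcp_pos: [0.3583, -0.3179, 0.5994]
orientation: [0.86, 0.511, -0.0, -0.0]
force: [-0.6, -0.2, 0.1]
gripper_width: 0.998
grasp_force: 0.0
```

```bash
python3 - <<'E'
from h import *
print(read_state()["q"])
rel([.42,-.1,.60],Rt(3.43))
rel([.4765,.38,.60],Rt(3.43));rel([.4765,.38,.400],Rt(3.43))
E
```

```text
[ 1.31353504  0.05206061 -0.66767976  1.6706181   0.0329372   1.43067971
  0.14267625]
t 1.3 from [ 0.3583 -0.3179  0.5994] rel mm/deg [220.8 -50.1  -0.6] [-4.000e-02  1.000e-02 -3.203e+01]
t 1.3 from [ 0.3583 -0.3179  0.5994] rel mm/deg [ 669.3 -230.3   -0.7] [-4.000e-02  1.000e-02 -3.203e+01]
t 1.3 from [ 0.3583 -0.3179  0.5994] rel mm/deg [ 669.4 -230.2  199.3] [-4.000e-02  1.000e-02 -3.203e+01]
```

move_arm --rows '[40,-10,0,0,0,-2,85,-20,0,0,0,-4,130,-30,0,0,0,-7,175,-40,0,0,0,-10,220,-50,0,0,0,-13,260,-65,0,0,0,-16,300,-80,0,0,0,-19,340,-95,0,0,0,-22,380,-112,0,0,0,-25,420,-128,0,0,0,-28,460,-145,0,0,0,-31,500,-161,0,0,0,-32]'

```text
time_s: 2.5
tcp_pos: [0.4575, 0.1975, 0.5998]
orientation: [0.687, 0.727, -0.0, 0.001]
force: [0.7, -1.5, 1.3]
gripper_width: 0.998
grasp_force: 0.0
```

```bash
python3 - <<'E'
from h import *
print(read_state()["q"])
rel([.4765,.38,.60],Rt(3.43));rel([.4765,.38,.410],Rt(3.43))
E
```

```text
[ 0.63169057  0.21290614 -1.26302772  1.62039066  0.20524316  1.45800312
 -0.59152792]
t 2.5 from [0.4575 0.1975 0.5998] rel mm/deg [181.1  29.3  -0.3] [ 0.05  0.05 -0.19]
t 2.5 from [0.4575 0.1975 0.5998] rel mm/deg [181.3  29.1 189.7] [ 0.05  0.05 -0.19]
```

move_arm --rows '[35,6,0,0,0,0,75,12,0,0,0,0,115,18,0,0,0,0,150,24,0,0,0,0,175,28,0,0,0,0,181,29,30,0,0,0,181,29,70,0,0,0,181,29,110,0,0,0,181,29,150,0,0,0,181,29,180,0,0,0,181,29,190,0,0,0,181,29,190,0,0,0]'

```text
time_s: 3.7
tcp_pos: [0.4763, 0.378, 0.4084]
orientation: [0.687, 0.727, -0.001, -0.0]
force: [1.1, 0.3, 0.3]
gripper_width: 1.003
grasp_force: 0.0
```

```bash
python3 - <<'E'
from h import *
print(read_state()["q"])
rel([.4765,.38,.329],Rt(3.43))
for n in("side","top"):
    i=get_image(n);cv2.imwrite(f"pics/{n}1.png",i[:,:,::-1])
    print(n,blobs(i,"blue",(225,75,390,384) if n=="side" else (115,225,240,285)),[np.round(proj(n,p),1).tolist() for p in([.4765,.38,.192],[.4765,.395,.167])])
a=cv2.resize(cv2.imread("pics/side1.png")[220:384,230:360],None,fx=3.5,fy=3.5,interpolation=3);cv2.imwrite("pics/s1c.png",a)
E
```

```text
[ 0.01939879  0.61112266 -1.05422911  1.64263412  0.55785504  1.22483553
 -1.09867572]
t 3.7 from [0.4763 0.378  0.4084] rel mm/deg [ 2.1  0.5 79.4] [-0.15  0.09 -0.2 ]
side [([292.8, 323.0], [291, 317, 5, 14, 45])] [[293.3, 320.4], [290.4, 335.2]]
top [([138.4, 255.6], [136, 255, 5, 2, 8])] [[134.0, 255.8], [131.1, 255.7]]
```

View pics/s1c.png

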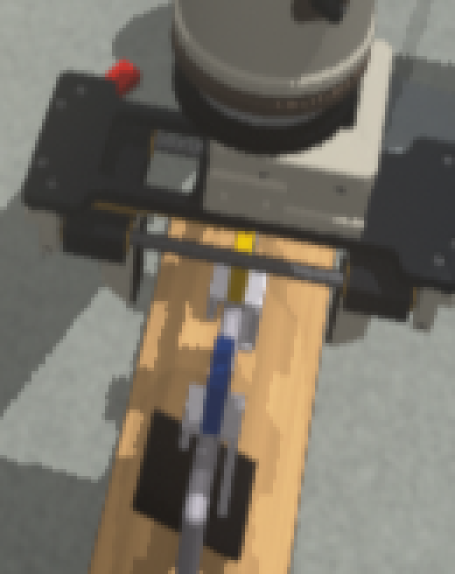

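Side crop: the open fingers straddle the blue tab line with the tab in the middle, so I can descend.

move_arm --rows '[2,0.5,25,0,0,-0.2,2,0.5,50,0,0,-0.2,2,0.5,70,0,0,-0.2,2,0.5,79,0,0,-0.2,2,0.5,79,0,0,-0.2,2,0.5,79,0,0,-0.2]'

```text
time_s: 4.4
tcp_pos: [0.4772, 0.3812, 0.3324]
orientation: [0.686, 0.728, 0.001, 0.0]
force: [-0.5, -0.3, -0.3]
gripper_width: 1.0
grasp_force: 0.0
```

move_arm --rows '[0,0,0,0,0,0,0,0,0,0,0,0,0,0,0,0,0,0,0,0,0,0,0,0,0,0,0,0,0,0,0,0,0,0,0,0,0,0,0,0,0,0,0,0,0,0,0,0,0,0,0,0,0,0,0,0,0,0,0,0]' --grip 0 --squeeze 30

```text
time_s: 5.4
tcp_pos: [0.4768, 0.3805, 0.3307]
orientation: [0.686, 0.728, -0.0, -0.0]
force: [-0.4, 0.9, 0.0]
gripper_width: 0.177
grasp_force: 0.0
```

```bash
python3 - <<'E'
from h import *
s=read_state();print(s["gripper_width"],s["grasp_force"],s["force"],s["moment"])
rel([.4765,.38,.329],Rt(3.43))
E
```

```text
0.17673814668489332 0.0 [-0.41186415  0.93134256  0.03692312] [-0.01312367 -0.13033159  0.02693978]
t 5.4 from [0.4768 0.3805 0.3307] rel mm/deg [-0.5 -0.3  1.7] [-0. -0.  0.]
```

move_arm --rows '[0,0,0,0,0,0,0,0,0,0,0,0,0,0,0,0,0,0,0,0,0,0,0,0,0,0,0,0,0,0,0,0,0,0,0,0]'

```text
time_s: 6.0
tcp_pos: [0.4769, 0.3806, 0.3308]
orientation: [0.686, 0.728, 0.0, 0.0]
force: [0.9, 0.2, -0.2]
gripper_width: 0.108
grasp_force: 30.0
```

```bash
python3 - <<'E'
from h import *
s=read_state();print(s["gripper_width"],s["grasp_force"],s["force"],s["moment"])
cx=np.array([np.cos(np.radians(3.43)),np.sin(np.radians(3.43)),0]);p=s["tcp_pos"]
rel(p+[0,0,.031],Rt(3.43));rel(p+[0,0,.031]-.06*cx,Rt(3.43))
E
```

```text
0.10780049707844923 29.9977907538414 [ 0.92055998  0.15270007 -0.21622298] [ 0.0733184  -0.28589844 -0.03543126]
t 6.0 from [0.4769 0.3806 0.3308] rel mm/deg [  0.   0. -31.] [ 0.01 -0.01 -0.  ]
t 6.0 from [0.4769 0.3806 0.3308] rel mm/deg [  0. -60. -31.] [ 0.01 -0.01 -0.  ]
```

move_arm --rows '[0,0,-5,0,0,0,0,0,-15,0,0,0,0,0,-25,0,0,0,0,0,-31,0,0,0,0,0,-31,0,0,0,0,-10,-31,0,0,0,0,-25,-31,0,0,0,0,-40,-31,0,0,0,0,-55,-31,0,0,0,0,-65,-31,0,0,0,0,-70,-31,0,0,0,0,-70,-31,0,0,0]'

```text
time_s: 7.2
tcp_pos: [0.4062, 0.3764, 0.3619]
orientation: [0.685, 0.728, 0.0, 0.0]
force: [-0.2, 0.4, -1.4]
gripper_width: 0.109
grasp_force: 30.0
```

```bash
python3 - <<'E'
from h import *
s=read_state();print(s["gripper_width"],s["grasp_force"],s["force"],s["moment"],s["q"])
# height: tcp above hook = .3308-.125
up=.3308-.125;b=np.radians(-4.05);bx=np.array([np.cos(b),np.sin(b),0]);by=np.array([-bx[1],bx[0],0])
T=np.array([.4578,-.2009,.26]);h=T+.110*by;print("hook pt",h)
e=np.array([0,0,up])
rel(s["tcp_pos"]*[1,1,0]+[0,0,.56],Rt(3.43))
rel(h+e-.066*bx+[0,0,.10],Rt(-4.05)); rel(h+e-.066*bx+[0,0,.031],Rt(-4.05))
E
```

```text
0.10877703019408598 29.99802589416504 [-0.17809526  0.44515132 -1.35293431] [ 0.0053102  -0.0876536   0.00957272] [ 0.0049343   0.57291012 -1.06657897  1.82356155  0.56588566  1.08869168
 -1.21031357]
hook pt [ 0.46556897 -0.09117469  0.26      ]
t 7.2 from [0.4062 0.3764 0.3619] rel mm/deg [-0.000e+00  1.000e-01 -1.981e+02] [0.02 0.01 0.06]
t 7.2 from [0.4062 0.3764 0.3619] rel mm/deg [-461.7  -34.6 -203.8] [0.03 0.01 7.54]
t 7.2 from [0.4062 0.3764 0.3619] rel mm/deg [-461.7  -34.6 -134.8] [0.03 0.01 7.54]
```

move_arm --rows '[0,0,-30,0,0,0,0,0,-70,0,0,0,0,0,-110,0,0,0,0,0,-150,0,0,0,-10,0,-185,0,0,0,-35,0,-205,0,0,1,-70,-3,-205,0,0,2,-105,-6,-205,0,0,3,-140,-9,-205,0,0,4,-175,-12,-205,0,0,5,-210,-15,-205,0,0,5,-245,-18,-205,0,0,5]'

```text
time_s: 8.4
tcp_pos: [0.4038, 0.1288, 0.567]
orientation: [0.718, 0.697, 0.0, 0.001]
force: [0.8, -1.5, -2.6]
gripper_width: 0.112
grasp_force: 30.0
```

move_arm --rows '[-35,0,0,0,0,0.5,-70,0,0,0,0,1,-105,0,0,0,0,1.5,-140,0,0,0,0,2,-175,0,0,0,0,2.5,-200,0,0,0,0,2.5,-215,0,0,0,0,2.5,-215,0,0,0,0,2.5]'

```text
time_s: 9.2
tcp_pos: [0.3977, -0.0861, 0.5667]
orientation: [0.733, 0.68, 0.0, -0.0]
force: [0.2, 1.1, -2.6]
gripper_width: 0.107
grasp_force: 30.0
```

```bash
cat >> h.py <<'E'
up=.3308-.125;b=np.radians(-4.05);bx=np.array([np.cos(b),np.sin(b),0]);by=np.array([-bx[1],bx[0],0])
T=np.array([.4578,-.2009,.26]);h=T+.110*by;e=np.array([0,0,up])
E
python3 - <<'E'
from h import *
s=read_state();print(s["grasp_force"],s["force"],s["q"])
rel(h+e-.066*bx+[0,0,.031],Rt(-4.05));rel(h+e+[0,0,.031],Rt(-4.05))
E
```

```text
29.997871220111847 [ 0.17097753  1.08289764 -2.5611541 ] [ 1.09673946 -0.12785467 -0.8457606   1.8637811  -0.09820054  1.36388313
  0.20105923]
t 9.2 from [ 0.3977 -0.0861  0.5667] rel mm/deg [-0.3  2.1 69.9] [ 0.   -0.03 -0.2 ]
t 9.2 from [ 0.3977 -0.0861  0.5667] rel mm/deg [-0.1 68.1 69.9] [ 0.   -0.03 -0.2 ]
```

move_arm --rows '[0,0,20,0,0,0,0,1,45,0,0,-0.2,0,2,62,0,0,-0.2,0,2,70,0,0,-0.2,0,2,70,0,0,-0.2,0,2,70,0,0,-0.2]'

```text
time_s: 9.8
tcp_pos: [0.4002, -0.0837, 0.4975]
orientation: [0.73, 0.683, 0.0, 0.0]
force: [-0.1, -0.4, -1.0]
gripper_width: 0.108
grasp_force: 30.0
```

```bash
python3 - <<'E'
from h import *
np.set_printoptions(precision=4,suppress=True)
s=read_state();print(s["q"])
rel(h+e-.066*bx+[0,0,.031],Rt(-4.05));rel(h+e+[0,0,.031],Rt(-4.05))
for n in("side","top"):
    i=get_image(n);cv2.imwrite(f"pics/{n}2.png",i[:,:,::-1])
    print(n,blobs(i,"blue",(225,75,390,240) if n=="side" else (250,225,470,320)))
a=cv2.resize(cv2.imread("pics/side2.png")[60:220,270:430],None,fx=3.6,fy=3.6,interpolation=3);cv2.imwrite("pics/s2c.png",a)
E
```

```text
[ 1.0826 -0.0607 -0.8907  1.9757 -0.0506  1.2035  0.1445]
t 9.8 from [ 0.4002 -0.0837  0.4975] rel mm/deg [-2.8 -0.2  0.7] [0.06 0.01 0.24]
t 9.8 from [ 0.4002 -0.0837  0.4975] rel mm/deg [-3.1 65.8  0.8] [0.06 0.01 0.24]
side [([381.2, 109.2], [379, 105, 5, 10, 29])]
top []
```

View pics/s2c.png

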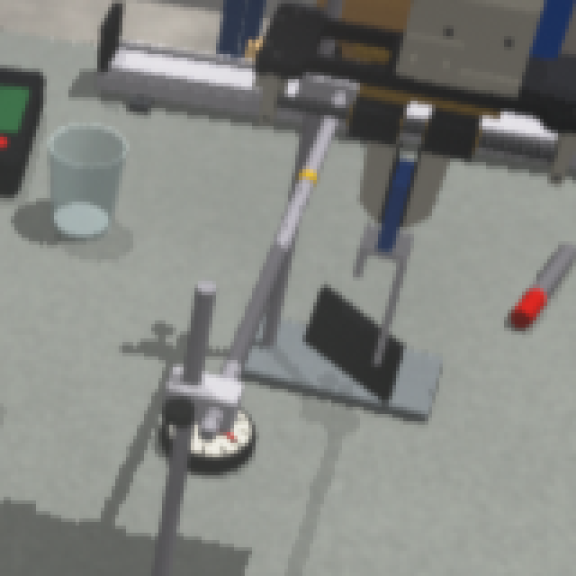

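Side crop: the carrier hangs plumb on the robot side of the bar, mirror towards the camera side, well clear of tape and stand. Next I hook it on.

move_arm --rows '[-1,15,0,0,0,0,-2,30,0,0,0,0.2,-3,45,0,0,0,0.2,-3,57,0,0,0,0.2,-3,66,0,0,0,0.2,-3,66,0,0,0,0.2,-3,66,0,0,0,0.2]'

```text
time_s: 10.6
tcp_pos: [0.4652, -0.0916, 0.4968]
orientation: [0.732, 0.682, -0.0, -0.0]
force: [-0.8, -0.9, -2.2]
gripper_width: 0.109
grasp_force: 30.0
```

```bash
python3 - <<'E'
from h import *
s=read_state();print(s["force"],s["moment"],s["grasp_force"])
rel(h+e+[0,0,.031],Rt(-4.05));rel(h+e,Rt(-4.05))
for n in("side","top"):
    i=get_image(n);cv2.imwrite(f"pics/{n}3.png",i[:,:,::-1])
a=cv2.resize(cv2.imread("pics/side3.png")[70:200,285:415],None,fx=4.4,fy=4.4,interpolation=3);cv2.imwrite("pics/s3c.png",a)
E
```

```text
[-0.79273846 -0.86592884 -2.18255997] [-0.03636348 -0.07056164 -0.01840048] 29.99816983938217
t 10.6 from [ 0.4652 -0.0916  0.4968] rel mm/deg [0.5 0.3 0. ] [-0.02 -0.02 -0.  ]
t 10.6 from [ 0.4652 -0.0916  0.4968] rel mm/deg [ 0.5  0.3 31. ] [-0.02 -0.02 -0.  ]
```

View pics/s3c.png

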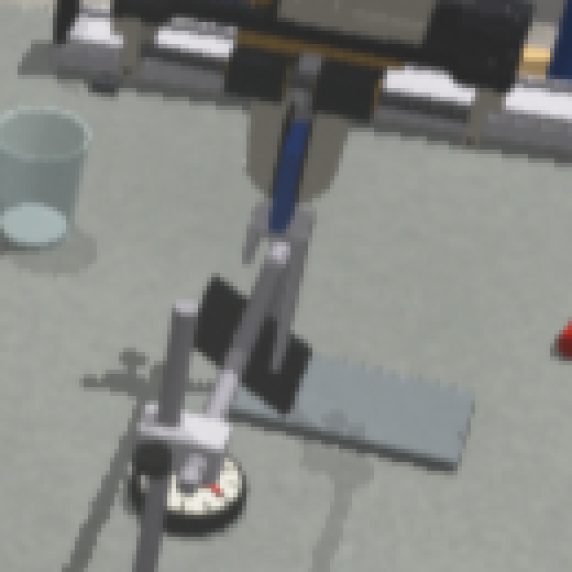

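Side crop: the bar lies between lip and strap under the saddle. Lowering.

move_arm --rows '[0,0,6,0,0,0,0,0,13,0,0,0,0,0,19,0,0,0,0,0,24,0,0,0,0,0,28,0,0,0,0,0,28,0,0,0,0,0,28,0,0,0]'

```text
time_s: 11.4
tcp_pos: [0.4655, -0.0918, 0.4687]
orientation: [0.732, 0.682, 0.0, -0.0]
force: [-0.0, -0.0, -1.0]
gripper_width: 0.107
grasp_force: 30.0
```

move_arm --rows '[0,0,1,0,0,0,0,0,2,0,0,0,0,0,2,0,0,0,0,0,3,0,0,0,0,0,3,0,0,0,0,0,3,0,0,0]'

```text
time_s: 12.0
tcp_pos: [0.4654, -0.0918, 0.4657]
orientation: [0.732, 0.682, -0.0, 0.0]
force: [-0.4, -0.6, -1.5]
gripper_width: 0.107
grasp_force: 30.0
```

```bash
python3 - <<'E'
from h import *
s=read_state();print(s["force"],s["moment"],s["grasp_force"])
rel(h+e,Rt(-4.05))
E
```

```text
[-0.40508954 -0.64857642 -1.49998991] [ 0.00992966 -0.12082374 -0.02800759] 29.998252987861633
t 12.0 from [ 0.4654 -0.0918  0.4657] rel mm/deg [ 0.6  0.2 -0.1] [ 0.    0.   -0.01]
```

move_arm --rows '[0,0,0.5,0,0,0,0,0,1,0,0,0,0,0,1,0,0,0,0,0,1,0,0,0]'

```text
time_s: 12.4
tcp_pos: [0.4655, -0.0917, 0.4656]
orientation: [0.732, 0.682, -0.0, 0.0]
force: [-3.3, 0.1, 6.9]
gripper_width: 0.108
grasp_force: 30.0
```

move_arm --rows '[0,0,0.5,0,0,0,0,0,1,0,0,0,0,0,1,0,0,0,0,0,1,0,0,0]'

```text
time_s: 12.8
tcp_pos: [0.4655, -0.0915, 0.4655]
orientation: [0.732, 0.682, -0.0, 0.001]
force: [-6.0, 0.2, 13.8]
gripper_width: 0.106
grasp_force: 30.0
```

move_arm --rows '[0,0,0.5,0,0,0,0,0,1,0,0,0,0,0,1,0,0,0,0,0,1,0,0,0]'

```text
time_s: 13.2
tcp_pos: [0.4656, -0.0914, 0.4654]
orientation: [0.732, 0.682, -0.001, 0.001]
force: [-10.0, 0.5, 23.3]
gripper_width: 0.11
grasp_force: 30.0
```

move_arm --rows '[0,0,-2,0,0,0,0,-1,-2,0,0,0,0,-2,-2,0,0,0,0,-2,-2,0,0,0]'

```text
time_s: 13.6
tcp_pos: [0.4643, -0.0917, 0.4656]
orientation: [0.732, 0.682, 0.001, 0.001]
force: [2.9, -0.6, 4.3]
gripper_width: 0.107
grasp_force: 30.0
```

```bash
python3 - <<'E'
from h import *
s=read_state();print(s["force"],s["moment"],s["grasp_force"],s["gripper_width"])
rel(h+e,Rt(-4.05));rel(T+e,Rt(-4.05))
print((s["tcp_pos"]-T)@by, (s["tcp_pos"]-T)@bx)
E
```

```text
[ 2.94491469 -0.55828127  4.25749798] [-0.09686248 -1.05819974 -0.004942  ] 29.99779522418976 0.10725368349329176
t 13.6 from [ 0.4643 -0.0917  0.4656] rel mm/deg [ 0.6  1.2 -0.2] [ 0.21  0.01 -0.02]
t 13.6 from [ 0.4643 -0.0917  0.4656] rel mm/deg [-109.4    1.2   -0.2] [ 0.21  0.01 -0.02]
0.10937862125813612 -0.0012015847584904958
```

move_arm --rows '[0,0.7,-0.7,0,0,0,-5,0.7,-0.7,0,0,0,-11,0.7,-0.7,0,0,0,-17,0.7,-0.7,0,0,0,-23,0.7,-0.7,0,0,0,-29,0.7,-0.7,0,0,0,-35,0.7,-0.7,0,0,0,-41,0.7,-0.7,0,0,0,-47,0.7,-0.7,0,0,0,-53,0.7,-0.7,0,0,0,-57,0.7,-0.7,0,0,0,-57,0.7,-0.7,0,0,0]'

```text
time_s: 14.8
tcp_pos: [0.4601, -0.1475, 0.4656]
orientation: [0.731, 0.682, 0.001, -0.001]
force: [1.0, 4.0, 7.0]
gripper_width: 0.106
grasp_force: 30.0
```

```bash
python3 - <<'E'
from h import *
s=read_state();print(s["force"],s["moment"],s["grasp_force"],s["q"])
rel(T+e,Rt(-4.05))
print((s["tcp_pos"]-T)@by, (s["tcp_pos"]-T)@bx)
E
```

```text
[0.97359433 3.96698887 7.03467309] [ 1.10029897 -0.21808638  0.01009409] 29.999778270721436 [ 1.06029323  0.1909918  -0.89768221  1.8712134   0.16001953  1.15648151
  0.03642515]
t 14.8 from [ 0.4601 -0.1475  0.4656] rel mm/deg [-53.4   1.4  -0.4] [-0.06 -0.16  0.04]
0.0534280727672461 -0.0014726275057324472
```

move_arm --rows '[0,0,-0.6,0,0,0,-5,0,-0.6,0,0,0,-11,0,-0.6,0,0,0,-17,0,-0.6,0,0,0,-23,0,-0.6,0,0,0,-29,0,-0.6,0,0,0,-35,0,-0.6,0,0,0,-41,0,-0.6,0,0,0,-47,0,-0.6,0,0,0,-52,0,-0.6,0,0,0,-54,0,-0.6,0,0,0,-54,0,-0.6,0,0,0]'

```text
time_s: 16.0
tcp_pos: [0.456, -0.203, 0.4658]
orientation: [0.732, 0.681, -0.0, -0.0]
force: [0.6, 0.1, -1.7]
gripper_width: 0.107
grasp_force: 30.0
```

```bash
python3 - <<'E'
from h import *
s=read_state();print(s["force"],s["moment"],s["grasp_force"],s["q"])
rel(T+e,Rt(-4.05));p=s["tcp_pos"]
print((p-T)@by, (p-T)@bx)
hk=p-e; L=p[2]-.26
for a in(3,6,9,12,15,18):
    rel(hk+Rt(-4.05,a).apply([0,0,-L]),Rt(-4.05,a))
E
```

```text
[ 0.64499669  0.1092621  -1.7212719 ] [ 0.01539841 -0.08914442  0.00226599] 29.998068809509277 [ 1.11862282  0.22209876 -0.86037658  1.83758168  0.18289537  1.16431752
  0.12571083]
t 16.0 from [ 0.456  -0.203   0.4658] rel mm/deg [2.2 1.6 0. ] [-0.02 -0.   -0.06]
-0.002173555794310478 -0.001644741449432357
t 16.0 from [ 0.456  -0.203   0.4658] rel mm/deg [ -0.  -10.8   0.3] [-3.02  0.   -0.06]
t 16.0 from [ 0.456  -0.203   0.4658] rel mm/deg [ -0.  -21.5   1.1] [-6.02  0.   -0.06]
t 16.0 from [ 0.456  -0.203   0.4658] rel mm/deg [ -0.  -32.2   2.5] [-9.02  0.   -0.06]
t 16.0 from [ 0.456  -0.203   0.4658] rel mm/deg [ -0.  -42.8   4.5] [-1.202e+01  1.000e-02 -6.000e-02]
t 16.0 from [ 0.456  -0.203   0.4658] rel mm/deg [ -0.1 -53.3   7. ] [-1.502e+01  1.000e-02 -6.000e-02]
t 16.0 from [ 0.456  -0.203   0.4658] rel mm/deg [ -0.1 -63.6  10.1] [-1.802e+01  1.000e-02 -6.000e-02]
```

move_arm --rows '[1,-5.4,0.1,-1.5,0,0,2,-10.8,0.3,-3,0,0,2,-16.1,0.7,-4.5,0,0,2,-21.5,1.1,-6,0,0,2,-26.9,1.8,-7.5,0,0,2,-32.2,2.5,-9,0,0,2,-37.5,3.4,-10.5,0,0,2,-42.8,4.5,-12,0,0,2,-48.1,5.7,-13.5,0,0,2,-53.3,7,-15,0,0,2,-53.3,7,-15,0,0,2,-53.3,7,-15,0,0]'

```text
time_s: 17.2
tcp_pos: [0.4032, -0.1964, 0.4591]
orientation: [0.725, 0.676, 0.088, 0.095]
force: [0.3, 0.6, -0.7]
gripper_width: 0.106
grasp_force: 30.0
```

```bash
python3 - <<'E'
from h import *
s=read_state();print(s["force"],s["moment"],s["grasp_force"],s["q"])
H=np.array([.456,-.203,.26])+.002*by
for a in(15,17.6): rel(H+Rt(-4.05,a).apply([0,0,-.2058]),Rt(-4.05,a))
E
```

```text
[ 0.31074295  0.58716393 -0.73753947] [0.0466692  0.32331555 0.01196215] 29.999256134033203 [ 1.30407679 -0.01295035 -0.85363031  2.05052996 -0.13824272  0.86072219
  0.45612327]
t 17.2 from [ 0.4032 -0.1964  0.4591] rel mm/deg [-0.8 -0.2  0.3] [-0.05  0.04 -0.  ]
t 17.2 from [ 0.4032 -0.1964  0.4591] rel mm/deg [-0.8 -9.5  0.5] [-2.65  0.04 -0.  ]
```

move_arm --rows '[0,-3,0.3,-0.9,0,0,0,-6.3,0.4,-1.8,0,0,0,-9.4,0.7,-2.65,0,0,0,-9.4,1.0,-2.65,0,0,0,-9.4,1.2,-2.65,0,0,0,-9.4,1.2,-2.65,0,0,0,-9.4,1.2,-2.65,0,0]'

```text
time_s: 17.9
tcp_pos: [0.3946, -0.196, 0.4555]
orientation: [0.723, 0.674, 0.105, 0.112]
force: [-0.0, -0.7, -2.0]
gripper_width: 0.108
grasp_force: 30.0
```

```bash
python3 - <<'E'
from h import *
s=read_state();print(s["force"],s["moment"],s["grasp_force"])
R=Ro.from_quat(s["orientation"]);print("tilt",np.degrees(np.arccos(-R.as_matrix()[2,2])),"hook",((s["tcp_pos"]+R.apply([0,0,.2056]))-T)@np.c_[bx,by,[0,0,1]])
H=np.array([.456,-.203,.26])+.002*by
rel(H+Rt(-4.05,17.6).apply([0,0,-.2058]),Rt(-4.05,17.6))
for n in("side","top"):
    i=get_image(n);cv2.imwrite(f"pics/{n}4.png",i[:,:,::-1]);print(blobs(i,"yellow",(340,80,370,130) if n=="side" else (370,250,400,280)))
S=cv2.imread("pics/side4.png");a=cv2.resize(S[60:190,290:420],None,fx=4.4,fy=4.4,interpolation=3);cv2.imwrite("pics/s4c.png",a)
E
```

```text
[-0.03666341 -0.74384431 -1.99349111] [ 0.03289276  0.41362485 -0.0321299 ] 29.999487698078156
tilt 17.658717325517603 hook [-0.00103176  0.00037787 -0.00040177]
t 17.9 from [ 0.3946 -0.196   0.4555] rel mm/deg [-0.6 -0.3 -0.8] [ 0.06  0.   -0.01]
[]
[]
```

View pics/s4c.png

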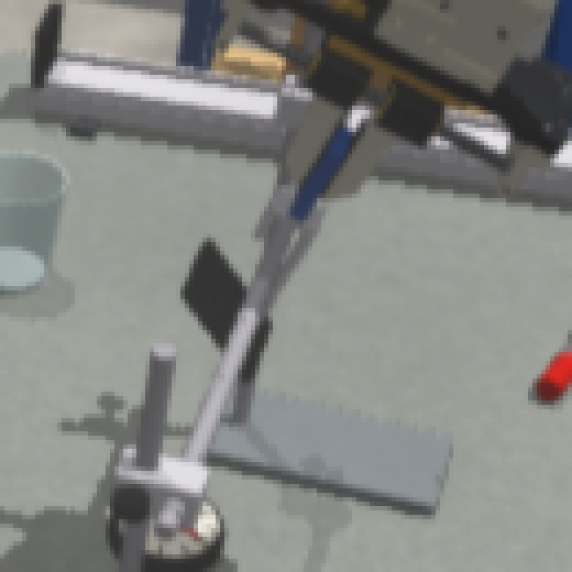

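Side crop: the carrier straddles the bar at the tape, tilted with its lower edge towards the camera, and the tape is hidden under the hook. I'll press lightly so it rests on the bar.

move_arm --rows '[0,-0.2,0.6,0,0,0,0,-0.3,1,0,0,0,0,-0.3,1,0,0,0,0,-0.3,1,0,0,0,0,-0.3,1,0,0,0]'

```text
time_s: 18.5
tcp_pos: [0.3947, -0.196, 0.4553]
orientation: [0.723, 0.674, 0.104, 0.112]
force: [-6.6, 2.0, 8.9]
gripper_width: 0.107
grasp_force: 30.0
```

```bash
cat > chk.py <<'E'
from h import *
s=read_state();print(s["time_s"],s["force"],s["moment"],s["grasp_force"])
R=Ro.from_quat(s["orientation"]);print("tilt",np.degrees(np.arccos(-R.as_matrix()[2,2])),"hook",((s["tcp_pos"]+R.apply([0,0,.2056]))-T)@np.c_[bx,by,[0,0,1]])
E
python3 chk.py
```

```text
18.5 [-6.60756773  1.95199059  8.88016839] [0.60114638 0.9938979  0.1556175 ] 30.00152438879013
tilt 17.659993551883154 hook [-0.00091839  0.00031573 -0.00061858]
```

move_arm --rows '[0,-0.4,-0.4,0,0,0,0,-0.4,-0.4,0,0,0,0,-0.4,-0.4,0,0,0,0,-0.4,-0.4,0,0,0,0,-0.4,-0.4,0,0,0,0,-0.4,-0.4,0,0,0]'

```text
time_s: 19.1
tcp_pos: [0.3944, -0.196, 0.4552]
orientation: [0.723, 0.674, 0.105, 0.113]
force: [-1.8, 1.9, 5.8]
gripper_width: 0.106
grasp_force: 30.0
```

```bash
python3 chk.py; python3 - <<'E'
from h import *
s=read_state()
if s["force"][2]>0: print(ticket.close_job())
E
```

```text
19.1 [-1.83644913  1.88677396  5.7657249 ] [0.32070175 0.29690289 0.10548257] 30.000206530094147
tilt 17.714417858717297 hook [-0.00103848  0.00031384 -0.00061828]
the job is handed in; nothing more can be done
None
```

I handed the job in at 19.1 s, with the mirror carrier hooked on the crossbar at the tape (by my measurements within about 1 mm), swung 17.7° (17.6° intended) and gripped at 30 N; no verdict came back.

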